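# Ease the label take-up by one notch

## Task

The label take-up on the packing bench is wound one notch too tight. Push its upright thumb lever over with a fingertip so that the ratchet pawl lifts clear of the teeth, push the cross handle so that the wheel goes back exactly one notch (its top moving towards the pawl's pivot, away from the robot), then push the lever back so that the pawl drops fully into the next gap. Leave the tape roll, the carton, the bottle and the mouse where they stand.

Things in the scene. Friction and masses are not known exactly. Their poses are not given: they have to be found in the camera images.
- winder: Take-up frame, screwed to the bench: dark steel base plate 190 x 126 x 8 mm, aluminium posts. Origin on the bench straight below the axle (axle 95 mm up). x level from the axle towards the pawl's pivot, pointing away from the robot within 0.45 rad; y along the axle towards the cross handle; z up. Along y (mm): thumb lever -96, post -68, ratchet wheel and pawl -45, paper roll -30 to 32, post 42, cross handle 60.
- wheel (a joint): Turn of the wheel (ratchet wheel, 72 mm paper roll and cross handle in one) about the axle, rad. Grows backward: its top moves along the frame's +x. One notch = 0.628 (10 teeth, tips at 50 mm radius). Starts within 0.06 of 0 with the pawl in a gap, where it has play of about 0.11 either way; the next gap back is centred on 0.628, same play. Stiff (0.15 N m); stays where it is left.
- pawl (a joint): Swing of the pawl and its thumb lever (one piece), rad: 0 = nose fully down in a gap, 0.65 = stop, fully lifted; clear of the teeth from about 0.2. Stiff hinge (0.07 N m, about 2 N at the lever): it stays where it is left, up or down. Pivot parallel to the axle, 70 mm along the frame's x from it, 152 mm above the bench. Pushing the lever to the frame's +x lifts the nose, to -x lowers it.
- lever_top (a point): Middle of the top end of the thumb lever, an upright flat steel bar 8 mm thick (x) and 16 mm wide (y), 55 mm long from the pivot shaft, at y = -96 mm of the frame. With the pawl down it leans 0.3 rad to the frame's -x, its top 204 mm above the bench; fully lifted it leans 0.35 rad to +x. Free space on both of its flat sides above 170 mm (the post near it reaches 165 mm).
- nose (a point): Lower end of the pawl's nose, a steel block 6 mm along x and 12 mm wide on the end of the pawl's 70 mm arm, above the top of the ratchet wheel; 137 mm above the bench when fully down.
- upper_ball (a point): Centre of the black ball (18 mm diameter) on the upper arm of the cross handle. The cross has four arms 90 degrees apart, steel rods of 11 mm diameter, each with such a ball 74 mm from the axle, at y = 60 mm of the frame. With wheel at 0 this arm leans 0.314 rad from upright to the frame's -x; one notch back it leans 0.314 rad to +x. Free space on its -x side above 140 mm.
- tape_roll: Bystander: brown tape roll lying flat, outside diameter 100 mm, inside 76, 48 high; origin at the centre of its underside.
- carton: Bystander: small cardboard carton 90 x 70 x 60 mm; origin at the centre of its underside.
- bottle: Bystander: white bottle standing up, 54 mm in diameter, 130 high; origin at the centre of its underside.
- mouse: Bystander: black computer mouse 105 x 60 x 33 mm; origin at the centre of its underside.

How it is judged:
On the way, in this order (a step that is already met when the one before it is completed fails the run):
1. the pawl is lifted clear of the teeth, the wheel still in its first notch (value of joint pawl above 0.2 rad and value of joint wheel between -0.2 and 0.2 rad), for 0.2 s.
2. with the pawl up, the wheel is pushed back one notch (value of joint pawl above 0.17 rad and value of joint wheel between 0.44 and 0.82 rad), for 0.2 s.
At the end, for the whole second after the job is handed in: The pawl is fully down again (within 0.06 rad) in the next gap, the wheel one notch back from its start gap (0.628 rad, within 0.19), both at rest; the bystanders have not been moved more than 20 mm (value of joint pawl below 0.06 rad and value of joint wheel between 0.44 and 0.82 rad and velocity of joint wheel between -0.05 and 0.05 rad/s and velocity of joint pawl between -0.05 and 0.05 rad/s); the robot touches nothing.
It fails at once if the wheel is pushed back well past one notch (over 1.0 rad) (value of joint wheel above 1 rad).
It fails at once if the wheel is turned forward by over half a notch (value of joint wheel below -0.35 rad).
It fails at once if a bystander (tape roll, carton, bottle or mouse) is lifted or moved over 20 mm (distance of any of tape_roll, carton, bottle, mouse from where it was at the start of the episode above 0.02 m).
It also fails if it takes over 50 s, if anything falls off the work surface, if the arm or the gripper's body presses on something with over 40 N, if the wrist force passes 120 N, or if a joint passes its speed limit or range.

## Robot

A 6-joint arm with a two-finger parallel gripper is mounted at the origin on the work surface. World frame = base frame: x ahead of the robot, y to its left, z up, the work surface at z = 0. Lengths are in m, angles in rad, forces in N, time in s.
With the tool pointing down it reaches from about 0.35 to 0.975 m from the base axis. Payload 4.9 kg.
Tool frame: the origin (TCP) lies midway between the tips of the shut fingers; the grasp point (between the pads) lies 19 mm behind it; z points along the fingers, y is the line along which they close (so a half turn about z gives the same grasp; the last joint's range is limited). The gripper opens to 85 mm and grips with 20 to 120 N. Pads are 22 mm wide; open, the fingers measure 114 mm over their backs; the gripper's body (76 mm by 85 mm) begins 54 mm behind the grasp point. The pads swing forward as they close: fully open they stand 13 mm farther back than shut.
Start: joints at [-1.463, 0.053, 1.613, -0, 1.476, -0.119], TCP at [0.141, -0.609, 0.231] pointing down, gripper open.
Joint ranges: [-3.01, 3.01], [-1.01, 2.22], [0.06, 2.58], [-1.02, 4.17], [0.09, 2.62], [-3.14, 3.14]. Speed limits (rad/s): [2.57, 2.57, 3.14, 3.14, 3.14, 3.14].

## Interface

Orientations are given as a rotation vector (axis times angle).
In Python, from station import ctrl gives the robot as it stands.
- The arm moves only by the tool carry_out, never from a script. Its argument "moves" is a list of rows, each an object of numbers: "x", "y", "z": the shift along the tool's x, y, z in units of 25 mm (1.0 is 25 mm); "turn": the turn about the tool's z in rad. In form: [{"x": .., "y": .., "z": .., "turn": ..}, ...]. A call has exactly 8 rows; each row shifts and turns the commanded pose from where the row before left it, along the tool's axes as they then stand; what a row does not reach is not made up. A row lasts 1/10 s, in which the tool goes at most 50 mm and 8.59 degrees, less where a joint would pass 70% of its speed; a pose out of reach is approached as far as the arm can. A call is refused whole if a number of a shift passes 1 or a number of a turn 0.15, either way. A call with a gripper value outside its range is refused whole. "grip" is the finger opening in mm, from 0 to 85.4, set as the call begins (left out, the last holds). The fingers move at their own pace and stop on an object; "newtons" is the grip in N (left out, the last holds). Time passes only in rows, so rows that do not move let the fingers close, or fill a call up. It gives the time, the measured TCP pose, the force, the opening and the grip force at its end, in the units of the state.
- ctrl.get_obs(): the state, without advancing time (a new reading comes with each control period).
- ctrl.get_image(name): name is "side" or "top"; returns the picture (420x560x3 uint8, red, green, blue); there is no depth.
- ctrl.calibration(name): a dict with "fx", "fy", "cx", "cy" (pixels), "k1" (the pictures are not rectified: a ray, as slopes to the right and down, at radius r is drawn at 1 + k1 r^2 times it, then the intrinsics apply), "R" (3x3) and "t" (3): a world point X has camera coordinates R X + t. Camera axes: x right, y down, z forward; pixel columns grow to the right and rows downward; lengths in m; the calibration is good to about 2 mm. A picture is of the moment at which its call begins. calibration takes no time and is no camera call.
- ctrl.finish_job(): hands the job in; it is judged then, once.
Trained networks look in the newest picture that a camera, given by its name, has taken for a name from the list of things; names that differ only in an ending like _2 or _b are one class to them, and where a whole thing is asked for, a point or a joint stands for the part that bears it (a point fixed in the world has none). Each returns a list of dicts, best first, with "confidence" (0 to 1); they miss things now and then, are a little off and sometimes report something else, mostly with a low value. They report only what shows in the picture. A call takes as long as a camera call.
- ctrl.look_for(camera, query): "rect" ([left, top, width, height] in pixels, round what is visible of it).
- ctrl.mark_of(camera, query): "pixel" ([column, row] in pixels: a listed point, or the origin of a listed thing).
The state is a dict: "t": time; "q": joint angles; "dq": joint speeds; "effort": joint torques, N m; "tool_pos": TCP position; "tool_rot": TCP orientation; "contact_force": force on the tool from outside, world axes, zero at the start; "wrist_torque": the same for the moment, N m; "opening": finger opening in m; "grip_force": force on a finger pad.
Only numpy, scipy, OpenCV 4.12 (cv2) and the standard library are available. Lean on these libraries where they do the work, as an engineer would, in place of code of your own. Each camera call takes 0.05 s, during which the arm holds its last target. There are 200 camera calls.

## Working session

There is one attempt and no reset: what is moved stays moved. The work goes in short steps, Python scripts to look and compute and a tool call to move; the robot and the scene stay as the last step left them, time stands still between calls to the robot, and variables do not carry over. Pictures are saved under pics/ and viewed, at most 11 in all, crops included, and the job is handed in when it is done.

Besides the shell and the picture viewer there is one more tool, called as a command line: name --argument value ..., lists and objects as JSON in quotes. carry_out: Moves the arm, as the interface text tells. Its arguments: {"type":"object","properties":{"moves":{"type":"array"},"grip":{"type":"number"},"newtons":{"type":"number"}},"required":["moves"]}

```bash
mkdir -p pics; cat > h.py <<'E'
import numpy as np, cv2
from station import ctrl
def ray(cam,px):
    c=ctrl.calibration(cam);R=np.array(c["R"]);t=np.array(c["t"])
    d=np.array([(px[0]-c["cx"])/c["fx"],(px[1]-c["cy"])/c["fy"]]);u=d.copy()
    for _ in range(30): u=d/(1+c["k1"]*(u@u))
    v=R.T@np.array([u[0],u[1],1]);return -R.T@t,v/np.linalg.norm(v)
def tri(p,q,a="side",b="top"):
    o1,d1=ray(a,p);o2,d2=ray(b,q)
    s=np.linalg.lstsq(np.c_[d1,-d2],o2-o1,rcond=None)[0]
    A,B=o1+s[0]*d1,o2+s[1]*d2
    return (A+B)/2,np.linalg.norm(A-B)
def proj(cam,X):
    c=ctrl.calibration(cam);X=np.array(c["R"])@np.array(X)+np.array(c["t"])
    u=X[:2]/X[2];u=u*(1+c["k1"]*(u@u));return np.array([c["fx"]*u[0]+c["cx"],c["fy"]*u[1]+c["cy"]])
E
python3 - <<'E'
from h import *
ims=[]
for c in("side","top"):
    im=ctrl.get_image(c);cv2.imwrite(f"pics/{c}0.png",im[:,:,::-1])
for n in("winder","lever_top","nose","upper_ball"):
    r={c:ctrl.mark_of(c,n)[:2] for c in("side","top")}
    print(n,r)
    try:print(tri(r["side"][0]["pixel"],r["top"][0]["pixel"]))
    except Exception as e:print(e)
o=ctrl.get_obs();print(o["t"],o["tool_pos"],o["tool_rot"])
E
```

```text
winder {'side': [{'pixel': [324.3, 215.7], 'confidence': 0.95}, {'pixel': [236.3, 198.8], 'confidence': 0.43}], 'top': [{'pixel': [340.6, 248.7], 'confidence': 0.93}]}
(array([ 0.5484505 , -0.143894  , -0.01397612]), np.float64(0.007915373066557638))
lever_top {'side': [{'pixel': [319.5, 119.0], 'confidence': 0.82}], 'top': [{'pixel': [406.7, 218.4], 'confidence': 0.71}]}
(array([ 0.5973272 , -0.2348635 ,  0.20630302]), np.float64(0.006867828740152602))
nose {'side': [{'pixel': [329.8, 156.1], 'confidence': 0.68}], 'top': [{'pixel': [370.3, 243.7], 'confidence': 0.97}]}
(array([ 0.55182847, -0.18141311,  0.14446359]), np.float64(0.0020055926668412255))
upper_ball {'side': [{'pixel': [337.5, 176.6], 'confidence': 0.61}], 'top': [{'pixel': [321.6, 249.9], 'confidence': 0.86}]}
(array([ 0.51985398, -0.07881689,  0.17128225]), np.float64(0.002991442689058501))
0.5 [ 0.14051806 -0.60895288  0.23124167] [-3.12134245e+00 -3.55402972e-01  2.59435948e-05]
```

View pics/side0.png

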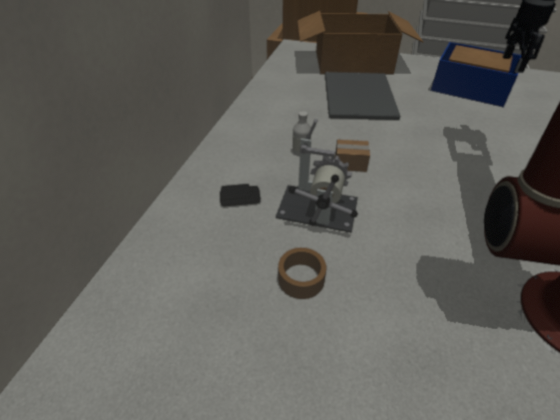

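View pics/top0.png

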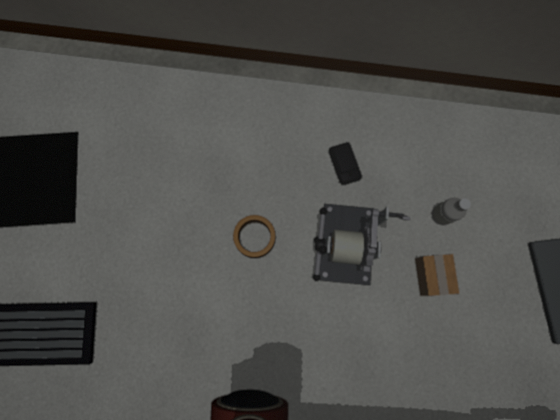

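```bash
python3 - <<'E'
import cv2,numpy as np
a=cv2.imread("pics/side0.png")[100:240,260:380];b=cv2.imread("pics/top0.png")[190:300,300:420]
f=lambda m,s:cv2.convertScaleAbs(cv2.resize(m,None,fx=s,fy=s,interpolation=cv2.INTER_CUBIC),alpha=1.6)
A=f(a,4);B=f(b,3.3);C=np.zeros((560,480+B.shape[1]-80,3),np.uint8)
C=np.zeros((600,800,3),np.uint8)
A=f(a,3.3);C[:A.shape[0],:A.shape[1]]=A;C[:B.shape[0],400:400+B.shape[1]]=B
cv2.imwrite("pics/c0.png",C)
E
```

```text
(no output)
```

View pics/c0.png

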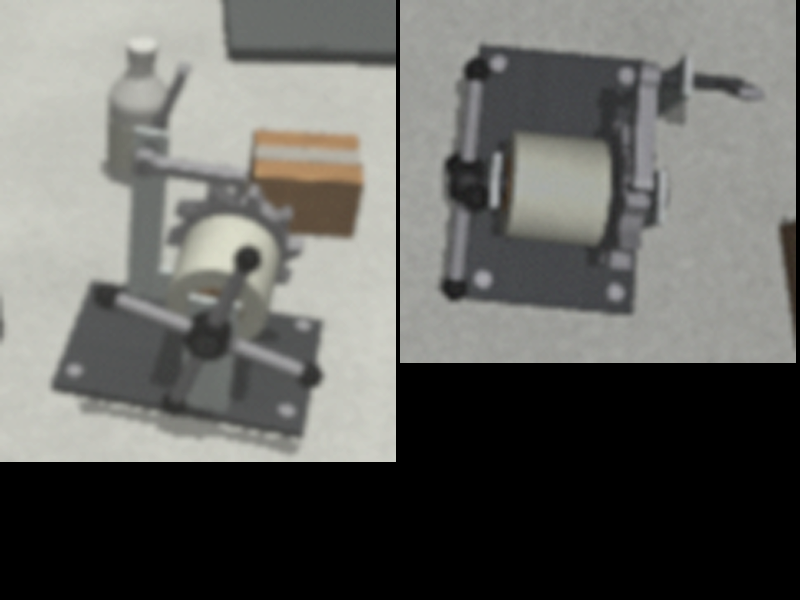

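```bash
cat >> h.py <<'E'
def F(p,X):
    c,s=np.cos(p[2]),np.sin(p[2]);return np.array([p[0]+c*X[0]-s*X[1],p[1]+s*X[0]+c*X[1],X[2]])
def ball(w,k): # k quarter turns towards +x
    a=-.314+w+k*np.pi/2;return [.074*np.sin(a),.06,.095+.074*np.cos(a)]
def lev(pw,l=.055):
    a=-.3+pw;return [.07+l*np.sin(a),-.096,.152+l*np.cos(a)]
E
cat > fit.py <<'E'
from h import *
from scipy.optimize import least_squares
S=[("b",0,335.2,178.8),("b",1,291.8,189.7),("b",3,353.9,213.6),("b",2,313.6,221.8),("l",0,316,120.6),
("c",(1,1),276.7,217.6),("c",(1,-1),287.9,186.7),("c",(-1,1),351.5,230.9),("c",(-1,-1),357.3,196.4)]
T=[("b",1,323.3,210.6),("b",3,316.4,277),("l",0,409.7,218.2),("c",(1,1),324.5,203.9),("c",(-1,-1),370.3,284.2),("c",(-1,1),314.8,280.9)]
def X(p,k,a):
    return F(p,ball(p[3],a) if k=="b" else lev(0) if k=="l" else [p[4]+.095*a[0],p[5]+.063*a[1],.008])
def res(p):
    return np.array([proj(c,X(p,k,a))-[u,v] for c,L in(("side",S),("top",T)) for k,a,u,v in L]).ravel()
r=least_squares(res,[.55,-.14,0,0,0,0],loss="soft_l1");p=r.x
print(p.round(4));print(res(p).reshape(-1,2).round(1).tolist())
cov=np.sqrt(np.diag(np.linalg.inv(r.jac.T@r.jac)));print(cov.round(4))
print("lever",F(p,lev(0)),"ball",F(p,ball(p[3],0)))
E
python3 fit.py; python3 - <<'E'
from h import *
for c in("side","top"):
    C=ctrl.calibration(c);print(C["fx"],-np.array(C["R"]).T@np.array(C["t"]))
for n in("tape_roll","carton","bottle","mouse"):
    r=[ctrl.mark_of(c,n)[0]["pixel"] for c in("side","top")];print(n,tri(*r))
E
```

```text
[ 0.5446 -0.1399  0.0372  0.0558  0.0189 -0.0111]
[[-0.2, -1.5], [0.7, -0.8], [0.3, -1.1], [-0.6, -0.4], [0.1, -1.5], [-1.3, -1.2], [-0.3, -2.4], [1.1, 0.1], [1.1, 0.1], [-0.8, 0.4], [-0.4, 0.1], [-3.8, -0.2], [-2.5, -0.8], [-1.2, 1.2], [1.6, -0.5]]
[0.0009 0.0015 0.0088 0.0207 0.0017 0.0025]
lever [ 0.60188029 -0.23378658  0.20454351] ball [ 0.52348214 -0.08059834  0.16654679]
381.78723466768554 [0.45618747 0.54815691 0.67527902]
406.90133377051103 [0.42389623 0.00423689 0.99362083]
tape_roll (array([ 0.54902291,  0.0663035 , -0.00791554]), np.float64(0.0014707095591483458))
carton (array([ 0.51873995, -0.37233383, -0.01091622]), np.float64(0.002001234058601786))
bottle (array([ 0.67043949, -0.38918892, -0.01411372]), np.float64(0.009548722857419971))
mouse (array([ 0.77176898, -0.13888077, -0.01046474]), np.float64(0.013167793705197902))
```

carry_out --moves '[{"turn": 0.095},{"turn": 0.095},{"x": 0.9,"y": -0.75},{"x": 0.9,"y": -0.75},{"x": 0.9,"y": -0.75},{"x": 0.9,"y": -0.75},{"x": 0.9,"y": -0.75},{"x": 0.9,"y": -0.75}]' --grip 0

```text
validation failed for argument at $.mo...
```

carry_out --moves '[{"x": 0.9,"y": -0.75},{"x": 0.9,"y": -0.75},{"x": 0.9,"y": -0.75},{"x": 0.9,"y": -0.75},{"x": 0.9,"y": -0.75},{"x": 0.9,"y": -0.75},{"x": 0.9,"y": -0.75},{"x": 0.9,"y": -0.75}]'

```text
validation failed for argument at $.mo...
```

Presumably every row needs all four numbers.

carry_out --moves '[{"x": 0,"y": 0,"z": 0,"turn": 0.095},{"x": 0,"y": 0,"z": 0,"turn": 0.095},{"x": 0.9,"y": -0.75,"z": 0,"turn": 0},{"x": 0.9,"y": -0.75,"z": 0,"turn": 0},{"x": 0.9,"y": -0.75,"z": 0,"turn": 0},{"x": 0.9,"y": -0.75,"z": 0,"turn": 0},{"x": 0.9,"y": -0.75,"z": 0,"turn": 0},{"x": 0.9,"y": -0.75,"z": 0,"turn": 0}]' --grip 0

```text
t: 1.7
tool_pos: [0.2721, -0.4907, 0.2314]
tool_rot: [3.141, 0.058, 0.0]
contact_force: [0.0, -0.2, -0.3]
opening: 0.0
grip_force: 0.0
```

carry_out --moves '[{"x": 0.9,"y": -0.75,"z": 0,"turn": 0},{"x": 0.9,"y": -0.75,"z": 0,"turn": 0},{"x": 0.9,"y": -0.75,"z": 0,"turn": 0},{"x": 0.9,"y": -0.75,"z": 0,"turn": 0},{"x": 0.9,"y": -0.75,"z": 0,"turn": 0},{"x": 0.9,"y": -0.75,"z": 0,"turn": 0},{"x": 0.9,"y": -0.75,"z": 0,"turn": 0},{"x": 0,"y": 0,"z": 0,"turn": 0}]'

```text
t: 2.5
tool_pos: [0.4257, -0.3526, 0.2314]
tool_rot: [-3.14, -0.064, -0.001]
contact_force: [-0.2, -0.8, 0.2]
opening: -0.0001
grip_force: 0.0
```

carry_out --moves '[{"x": 0.8,"y": -0.7,"z": 0,"turn": 0},{"x": 0.8,"y": -0.7,"z": 0,"turn": 0},{"x": 0.8,"y": -0.7,"z": 0,"turn": 0},{"x": 0.8,"y": -0.7,"z": 0,"turn": 0},{"x": 0.8,"y": -0.7,"z": 0,"turn": 0},{"x": 0.8,"y": -0.7,"z": 0,"turn": 0},{"x": 0.5,"y": -0.2,"z": 0,"turn": 0},{"x": 0,"y": 0,"z": 0,"turn": 0}]'

```text
t: 3.3
tool_pos: [0.5529, -0.2398, 0.2312]
tool_rot: [3.141, 0.06, -0.0]
contact_force: [-0.7, -0.9, 0.6]
opening: -0.0002
grip_force: 0.0
```

```bash
python3 - <<'E'
from h import *
C=np.zeros((600,800,3),np.uint8);x=0
o=ctrl.get_obs();print(o["tool_pos"],o["contact_force"])
for c in("side","top"):
    im=ctrl.get_image(c)[:,:,::-1];u=proj(c,[.6,-.234,.2]);X0=int(u[0])-60;Y0=int(u[1])-60
    m=cv2.convertScaleAbs(cv2.resize(im[Y0:Y0+150,X0:X0+120],None,fx=3.3,fy=3.3,interpolation=cv2.INTER_CUBIC),alpha=1.6)
    C[:m.shape[0],x:x+m.shape[1]]=m;print(X0,Y0,proj(c,o["tool_pos"]),ctrl.mark_of(c,"lever_top")[:1]);x+=400
cv2.imwrite("pics/c1.png",C)
E
```

```text
[ 0.55290361 -0.23981937  0.23123319] [-0.7262335  -0.90107886  0.64430599]
256 60 [338.29921338 110.92055821] [{'pixel': [316.0, 119.3], 'confidence': 0.57}]
345 159 [411.84167999 241.15376495] [{'pixel': [405.3, 220.5], 'confidence': 0.61}]
```

View pics/c1.png

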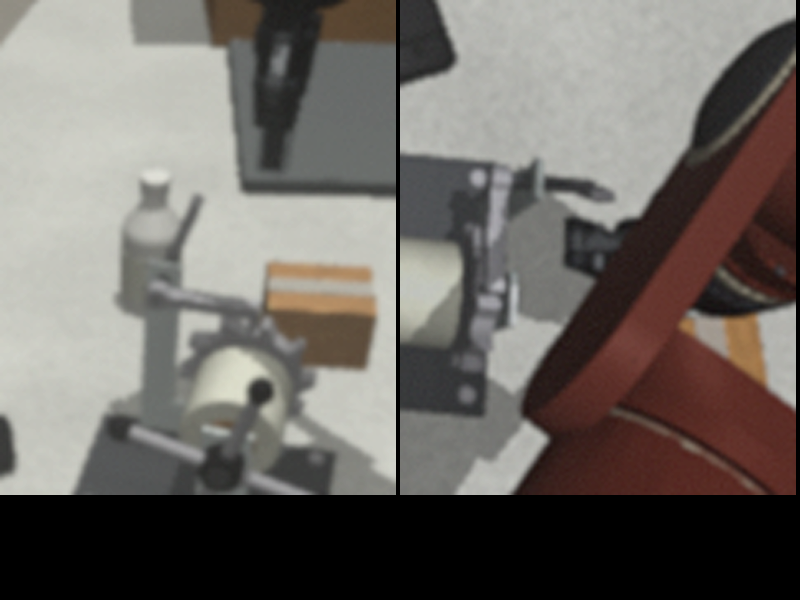

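```bash
python3 - <<'E'
from h import *
o=ctrl.get_obs()["tool_pos"]
for c,X0,Y0,a in(("side",256,60,0),("top",345,159,400)):
    for d in ([0,0,0],[.011,0,0],[-.011,0,0],[0,.015,0],[0,-.015,0],[0,0,.03],[0,0,.073],[0,0,.1]):
        u=proj(c,o+np.array(d));print(c,d,((u-[X0,Y0])*3.3+[a,0]).round())
E
```

```text
side [0, 0, 0] [274. 168.]
side [0.011, 0, 0] [258. 165.]
side [-0.011, 0, 0] [290. 170.]
side [0, 0.015, 0] [270. 178.]
side [0, -0.015, 0] [278. 157.]
side [0, 0, 0.03] [279. 128.]
side [0, 0, 0.073] [286.  68.]
side [0, 0, 0.1] [291.  28.]
top [0, 0, 0] [622. 274.]
top [0.011, 0, 0] [623. 255.]
top [-0.011, 0, 0] [621. 293.]
top [0, 0.015, 0] [596. 270.]
top [0, -0.015, 0] [648. 277.]
top [0, 0, 0.03] [640. 267.]
top [0, 0, 0.073] [669. 256.]
top [0, 0, 0.1] [689. 249.]
```

```bash
python3 - <<'E'
from h import *
o=ctrl.get_obs()["tool_pos"];im=ctrl.get_image("top")[:,:,::-1]
cv2.imwrite("pics/top2raw.png",im)
X0,Y0,s=360,190,8
m=cv2.convertScaleAbs(cv2.resize(im[Y0:Y0+75,X0:X0+100],None,fx=s,fy=s,interpolation=cv2.INTER_CUBIC),alpha=1.8)
def pt(X,col):cv2.circle(m,tuple(int(v) for v in (proj("top",X)-[X0,Y0]+.5)*s),4,col,-1)
for z in(0,.03,.06):
  for dx in(-.011,.011):
    for dy in(-.015,.015):pt(o+np.array([dx,dy,z]),(0,255-z*4000,z*4000))
p=[.545,-.14,.037]
pt(F(p,lev(0)),(255,0,0));pt(F(p,lev(0,0)),(255,0,0))
cv2.imwrite("pics/c2.png",m);C=ctrl.calibration("top");print(C)
E
```

```text
{'fx': 406.90133377051103, 'fy': 406.90133377051103, 'cx': 276.167508799989, 'cy': 208.1171916422523, 'k1': -0.004700138489150958, 'R': array([[ 0.13043684, -0.99144906,  0.00387246],
       [-0.97034021, -0.1284596 , -0.2047877 ],
       [ 0.20353403,  0.02295426, -0.97879875]]), 't': array([-0.05493878,  0.61534916,  0.88618027])}
```

View pics/c2.png

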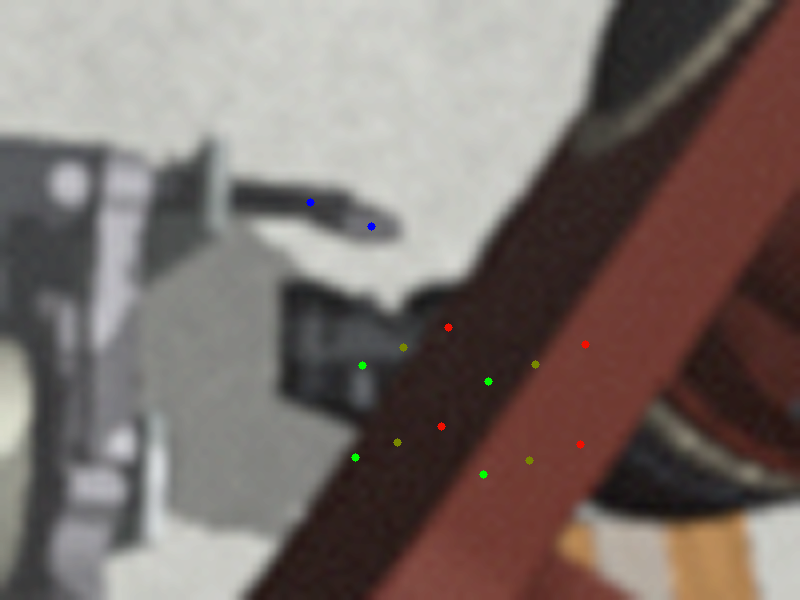

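carry_out --moves '[{"x": 0,"y": 0,"z": 0.9,"turn": 0},{"x": 0,"y": 0,"z": 0.85,"turn": 0},{"x": 0.6,"y": 0,"z": 0,"turn": 0},{"x": 0.4,"y": 0,"z": 0,"turn": 0},{"x": 0.2,"y": 0,"z": 0,"turn": 0},{"x": 0.15,"y": 0,"z": 0,"turn": 0},{"x": 0.15,"y": 0,"z": 0,"turn": 0},{"x": 0,"y": 0,"z": 0,"turn": 0}]'

```text
t: 4.35
tool_pos: [0.59, -0.2387, 0.1882]
tool_rot: [3.14, 0.058, 0.001]
contact_force: [-1.0, 0.4, 0.7]
opening: -0.0003
grip_force: 0.3
```

carry_out --moves '[{"x": 0.1,"y": 0,"z": 0,"turn": 0},{"x": 0.1,"y": 0,"z": 0,"turn": 0},{"x": 0.1,"y": 0,"z": 0,"turn": 0},{"x": 0.1,"y": 0,"z": 0,"turn": 0},{"x": 0.1,"y": 0,"z": 0,"turn": 0},{"x": 0,"y": 0,"z": 0,"turn": 0},{"x": 0,"y": 0,"z": 0,"turn": 0},{"x": 0,"y": 0,"z": 0,"turn": 0}]'

```text
t: 5.15
tool_pos: [0.6023, -0.2378, 0.1874]
tool_rot: [-3.141, -0.058, -0.001]
contact_force: [-0.1, 0.6, 0.1]
opening: -0.0002
grip_force: 0.0
```

carry_out --moves '[{"x": 0,"y": 0,"z": 0,"turn": 0},{"x": 0,"y": 0,"z": 0,"turn": 0},{"x": 0,"y": 0,"z": 0,"turn": 0},{"x": 0,"y": 0,"z": 0,"turn": 0},{"x": 0,"y": 0,"z": 0,"turn": 0},{"x": 0.1,"y": 0,"z": 0,"turn": 0},{"x": 0.1,"y": 0,"z": 0,"turn": 0},{"x": 0.1,"y": 0,"z": 0,"turn": 0}]'

```text
t: 5.95
tool_pos: [0.6097, -0.2378, 0.1876]
tool_rot: [3.141, 0.058, -0.001]
contact_force: [-1.7, -0.4, 0.5]
opening: -0.0
grip_force: 1.2
```

```bash
cat > look.py <<'E'
from h import *
import sys
C=np.zeros((600,800,3),np.uint8);x=0
o=ctrl.get_obs();print(o["t"],o["tool_pos"],o["contact_force"])
p=[.545,-.14,.037]
for c in("side","top"):
    im=ctrl.get_image(c)[:,:,::-1];u=proj(c,[.56,-.16,.15]);X0=int(u[0])-50;Y0=int(u[1])-(60 if c=="side" else 70)
    s=4;m=cv2.convertScaleAbs(cv2.resize(im[Y0:Y0+150,X0:X0+100],None,fx=s,fy=s,interpolation=cv2.INTER_CUBIC),alpha=1.6)
    C[:m.shape[0],x:x+m.shape[1]]=m;print(c,X0,Y0,proj(c,o["tool_pos"]))
    for n in("lever_top","nose","upper_ball"):print(n,[(np.round(r["pixel"]),r["confidence"]) for r in ctrl.mark_of(c,n)[:1]])
    x+=400
    print("lev",[(a,proj(c,F(p,lev(a))).round(1)) for a in(0,.2,.4,.65)])
    print("ball",[(a,proj(c,F(p,ball(a,0))).round(1)) for a in(0,.2,.4,.628,.8)])
cv2.imwrite(sys.argv[1],C)
E
python3 look.py pics/c3.png
```

```text
5.95 [ 0.60971925 -0.23776236  0.1876255 ] [-1.714797   -0.36185863  0.53169517]
side 275 98 [312.76438283 123.99836507]
lever_top [(array([308., 116.]), 0.82)]
nose [(array([331., 146.]), 0.6)]
upper_ball []
lev [(0, array([315.9, 119.1])), (0.2, array([311.5, 117.6])), (0.4, array([306.9, 117. ])), (0.65, array([301.3, 117.4]))]
ball [(0, array([336.7, 178. ])), (0.2, array([330. , 175.7])), (0.4, array([323.1, 174.5])), (0.628, array([315.3, 174.4])), (0.8, array([309.7, 175.4]))]
top 311 167 [405.45770794 215.95914803]
lever_top []
nose []
upper_ball [(array([320., 250.]), 0.64)]
lev [(0, array([406. , 217.8])), (0.2, array([406.5, 212.3])), (0.4, array([406.6, 206.8])), (0.65, array([406.3, 200.6]))]
ball [(0, array([322.2, 251. ])), (0.2, array([322.9, 243.8])), (0.4, array([323.4, 236.6])), (0.628, array([323.8, 228.9])), (0.8, array([323.9, 223.7]))]
```

View pics/c3.png

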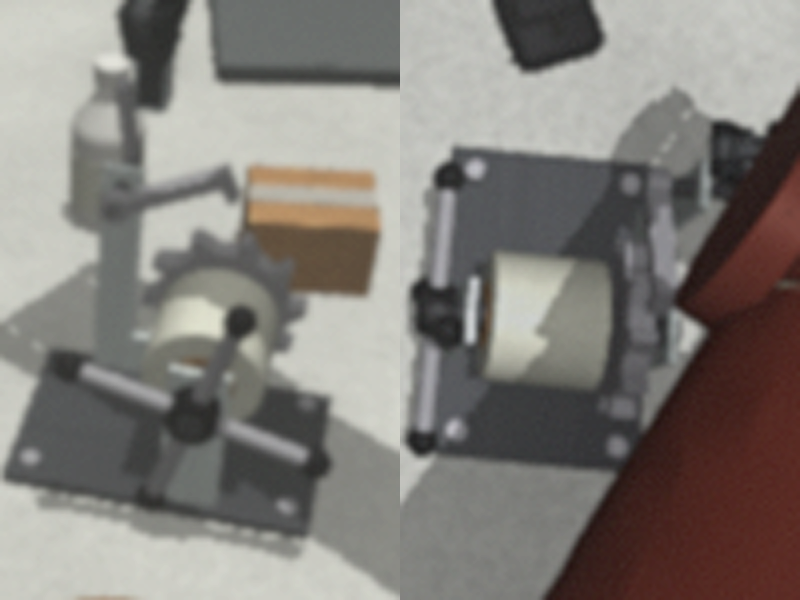

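carry_out --moves '[{"x": 0.1,"y": 0,"z": 0,"turn": 0},{"x": 0.05,"y": 0,"z": 0,"turn": 0},{"x": 0,"y": 0,"z": 0,"turn": 0},{"x": 0,"y": 0,"z": 0,"turn": 0},{"x": -0.4,"y": 0,"z": 0,"turn": 0},{"x": -0.8,"y": 0,"z": 0,"turn": 0},{"x": -0.8,"y": 0,"z": -0.9,"turn": 0},{"x": -0.8,"y": 0,"z": -0.9,"turn": 0}]'

```text
t: 7.15
tool_pos: [0.5421, -0.2397, 0.2321]
tool_rot: [-3.14, -0.058, 0.002]
contact_force: [0.9, 0.1, 1.4]
opening: -0.0
grip_force: 0.0
```

carry_out --moves '[{"x": -0.8,"y": 0,"z": -0.1,"turn": 0},{"x": -0.8,"y": -0.9,"z": 0,"turn": 0},{"x": -0.8,"y": -0.9,"z": 0,"turn": 0},{"x": 0,"y": -0.9,"z": 0,"turn": 0},{"x": 0,"y": -0.9,"z": 0,"turn": 0},{"x": 0,"y": -0.9,"z": 0,"turn": 0},{"x": 0,"y": -0.9,"z": 0,"turn": 0},{"x": 0,"y": 0,"z": 0,"turn": 0}]'

```text
t: 7.95
tool_pos: [0.4783, -0.1056, 0.2354]
tool_rot: [-3.141, -0.062, -0.003]
contact_force: [-0.5, -0.1, -0.0]
opening: -0.0002
grip_force: 0.0
```

carry_out --moves '[{"x": 0,"y": -0.9,"z": 0,"turn": 0},{"x": 0,"y": 0,"z": 0,"turn": 0},{"x": 0,"y": 0,"z": 0.8,"turn": 0},{"x": 0,"y": 0,"z": 0.8,"turn": 0},{"x": 0,"y": 0,"z": 0.8,"turn": 0},{"x": 0,"y": 0,"z": 0.7,"turn": 0},{"x": 0,"y": 0,"z": 0,"turn": 0},{"x": 0,"y": 0,"z": 0,"turn": 0}]'

```text
t: 8.75
tool_pos: [0.4778, -0.0858, 0.1578]
tool_rot: [3.141, 0.057, 0.0]
contact_force: [-0.2, 0.7, -0.5]
opening: -0.0001
grip_force: 0.0
```

```bash
python3 look.py pics/c4.png
```

```text
8.75 [ 0.47776523 -0.08576414  0.15779144] [-0.22776633  0.74589547 -0.53527355]
side 275 98 [356.51733235 183.12293284]
lever_top [(array([305., 117.]), 0.67)]
nose [(array([330., 144.]), 0.81)]
upper_ball [(array([338., 177.]), 0.82)]
lev [(0, array([315.9, 119.1])), (0.2, array([311.5, 117.6])), (0.4, array([306.9, 117. ])), (0.65, array([301.3, 117.4]))]
ball [(0, array([336.7, 178. ])), (0.2, array([330. , 175.7])), (0.4, array([323.1, 174.5])), (0.628, array([315.3, 174.4])), (0.8, array([309.7, 175.4]))]
top 311 167 [321.92743768 272.29330561]
lever_top [(array([407., 203.]), 0.79)]
nose [(array([376., 243.]), 0.57)]
upper_ball []
lev [(0, array([406. , 217.8])), (0.2, array([406.5, 212.3])), (0.4, array([406.6, 206.8])), (0.65, array([406.3, 200.6]))]
ball [(0, array([322.2, 251. ])), (0.2, array([322.9, 243.8])), (0.4, array([323.4, 236.6])), (0.628, array([323.8, 228.9])), (0.8, array([323.9, 223.7]))]
```

View pics/c4.png

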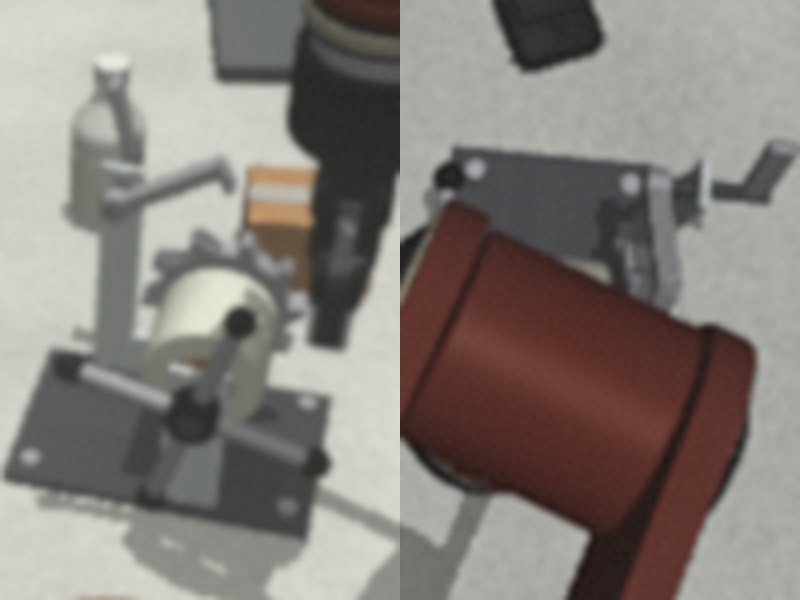

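carry_out --moves '[{"x": 0.4,"y": 0,"z": 0,"turn": 0},{"x": 0.4,"y": 0,"z": 0,"turn": 0},{"x": 0.15,"y": 0,"z": 0,"turn": 0},{"x": 0.15,"y": 0,"z": 0,"turn": 0},{"x": 0.15,"y": 0,"z": 0,"turn": 0},{"x": 0.15,"y": 0,"z": 0,"turn": 0},{"x": 0.15,"y": 0,"z": 0,"turn": 0},{"x": 0.15,"y": 0,"z": 0,"turn": 0}]'

```text
t: 9.95
tool_pos: [0.5204, -0.0834, 0.1575]
tool_rot: [-3.141, -0.058, 0.0]
contact_force: [-2.0, 1.0, 0.7]
opening: -0.0004
grip_force: 1.2
```

carry_out --moves '[{"x": 0.15,"y": 0,"z": 0,"turn": 0},{"x": 0.15,"y": 0,"z": 0,"turn": 0},{"x": 0.15,"y": 0,"z": 0,"turn": 0},{"x": 0.15,"y": 0,"z": 0,"turn": 0},{"x": 0.1,"y": 0,"z": 0,"turn": 0},{"x": 0,"y": 0,"z": 0,"turn": 0},{"x": 0,"y": 0,"z": 0,"turn": 0},{"x": 0,"y": 0,"z": 0,"turn": 0}]'

```text
t: 10.75
tool_pos: [0.5379, -0.0828, 0.1575]
tool_rot: [3.141, 0.058, 0.001]
contact_force: [0.2, 0.3, 0.2]
opening: -0.0003
grip_force: 0.0
```

```bash
python3 look.py pics/c5.png
```

```text
10.75 [ 0.53786635 -0.08278131  0.15753272] [0.21221665 0.27085103 0.15983102]
side 275 98 [328.11148241 178.71646463]
lever_top [(array([304., 118.]), 0.67)]
nose [(array([240., 198.]), 0.68)]
upper_ball [(array([324., 171.]), 0.69)]
lev [(0, array([315.9, 119.1])), (0.2, array([311.5, 117.6])), (0.4, array([306.9, 117. ])), (0.65, array([301.3, 117.4]))]
ball [(0, array([336.7, 178. ])), (0.2, array([330. , 175.7])), (0.4, array([323.1, 174.5])), (0.628, array([315.3, 174.4])), (0.8, array([309.7, 175.4]))]
top 311 167 [323.61211701 242.91672809]
lever_top [(array([406., 204.]), 0.55)]
nose []
upper_ball []
lev [(0, array([406. , 217.8])), (0.2, array([406.5, 212.3])), (0.4, array([406.6, 206.8])), (0.65, array([406.3, 200.6]))]
ball [(0, array([322.2, 251. ])), (0.2, array([322.9, 243.8])), (0.4, array([323.4, 236.6])), (0.628, array([323.8, 228.9])), (0.8, array([323.9, 223.7]))]
```

View pics/c5.png

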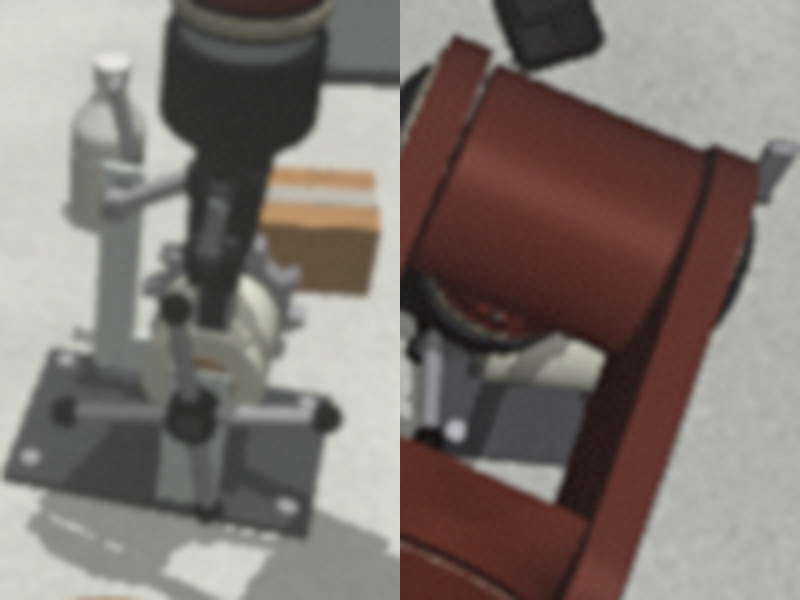

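```bash
python3 - <<'E'
from h import *
from scipy.optimize import least_squares
def w(o):
    f=lambda q:np.array([proj("side",F([q[1],q[2],.037],ball(q[0],k)))-o[k] for k in range(4)]).ravel()
    r=least_squares(f,[.3,.545,-.14]);return r.x,np.abs(r.fun).max()
print(w([(335.2,178.8),(291.8,189.7),(313.6,221.8),(353.9,213.6)]))
c=lambda x,y:(275+x/4,98+y/4)
print(w([c(240,322),c(67,365),c(150,494),c(317,462)]))
print(w([c(177,309),c(64,411),c(207,508),c(327,415)]))
E
```

```text
(array([ 0.05371625,  0.5441051 , -0.13678719]), np.float64(0.7095486299283493))
(array([ 0.0451448 ,  0.54481363, -0.13750125]), np.float64(0.46080968226169716))
(array([ 0.5162954 ,  0.54466253, -0.13759712]), np.float64(0.46435764597569573))
```

carry_out --moves '[{"x": 0.1,"y": 0,"z": 0,"turn": 0},{"x": 0.1,"y": 0,"z": 0,"turn": 0},{"x": 0.1,"y": 0,"z": 0,"turn": 0},{"x": 0,"y": 0,"z": 0,"turn": 0},{"x": 0,"y": 0,"z": 0,"turn": 0},{"x": 0,"y": 0,"z": 0,"turn": 0},{"x": -0.4,"y": 0,"z": 0,"turn": 0},{"x": -0.8,"y": 0,"z": 0,"turn": 0}]'

```text
t: 11.95
tool_pos: [0.5159, -0.0837, 0.1584]
tool_rot: [3.141, 0.059, 0.004]
contact_force: [-0.9, -0.1, 0.5]
opening: 0.0002
grip_force: 0.0
```

carry_out --moves '[{"x": -0.8,"y": 0,"z": 0,"turn": 0},{"x": 0,"y": 0,"z": -0.9,"turn": 0},{"x": 0,"y": 0,"z": -0.9,"turn": 0},{"x": 0,"y": 0,"z": -0.9,"turn": 0},{"x": 0,"y": 0,"z": -0.9,"turn": 0},{"x": 0,"y": 0,"z": 0,"turn": 0},{"x": 0,"y": 0,"z": 0,"turn": 0},{"x": 0,"y": 0,"z": 0,"turn": 0}]'

```text
t: 12.75
tool_pos: [0.4946, -0.0841, 0.2463]
tool_rot: [-3.14, -0.058, 0.002]
contact_force: [-0.4, 0.1, -0.1]
opening: 0.0
grip_force: 0.0
```

```bash
python3 look.py pics/c6.png
```

```text
12.75 [ 0.49458727 -0.08410774  0.24628302] [-0.41488968  0.07242882 -0.1465635 ]
side 275 98 [354.15950043 147.29022259]
lever_top [(array([303., 117.]), 0.75)]
nose [(array([332., 145.]), 0.54)]
upper_ball [(array([317., 173.]), 0.85)]
lev [(0, array([315.9, 119.1])), (0.2, array([311.5, 117.6])), (0.4, array([306.9, 117. ])), (0.65, array([301.3, 117.4]))]
ball [(0, array([336.7, 178. ])), (0.2, array([330. , 175.7])), (0.4, array([323.1, 174.5])), (0.628, array([315.3, 174.4])), (0.8, array([309.7, 175.4]))]
top 311 167 [327.53334611 260.51349414]
lever_top [(array([406., 204.]), 0.77)]
nose []
upper_ball []
lev [(0, array([406. , 217.8])), (0.2, array([406.5, 212.3])), (0.4, array([406.6, 206.8])), (0.65, array([406.3, 200.6]))]
ball [(0, array([322.2, 251. ])), (0.2, array([322.9, 243.8])), (0.4, array([323.4, 236.6])), (0.628, array([323.8, 228.9])), (0.8, array([323.9, 223.7]))]
```

View pics/c6.png

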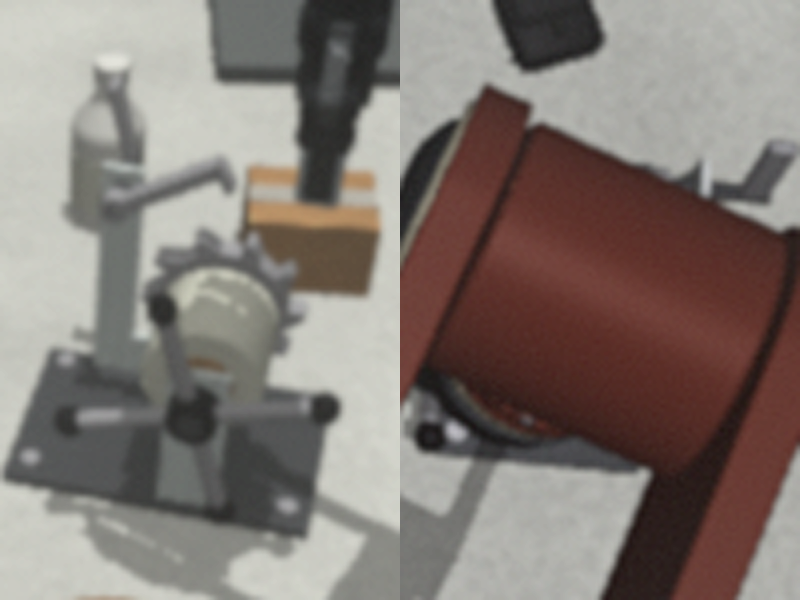

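carry_out --moves '[{"x": 0.9,"y": 0.85,"z": 0,"turn": 0},{"x": 0.9,"y": 0.85,"z": 0,"turn": 0},{"x": 0.9,"y": 0.85,"z": 0,"turn": 0},{"x": 0.9,"y": 0.85,"z": 0,"turn": 0},{"x": 0.9,"y": 0.85,"z": 0,"turn": 0},{"x": 0.9,"y": 0.85,"z": 0,"turn": 0},{"x": 0.9,"y": 0.85,"z": 0,"turn": 0},{"x": 0.3,"y": 0.4,"z": 0,"turn": 0}]'

```text
t: 13.95
tool_pos: [0.6671, -0.2384, 0.2467]
tool_rot: [-3.141, -0.057, 0.001]
contact_force: [-1.3, -0.3, 0.3]
opening: -0.0002
grip_force: 0.0
```

carry_out --moves '[{"x": 0,"y": 0,"z": 0,"turn": 0},{"x": 0,"y": 0,"z": 0.4,"turn": 0},{"x": 0,"y": 0,"z": 0.5,"turn": 0},{"x": 0,"y": 0,"z": 0.5,"turn": 0},{"x": 0,"y": 0,"z": 0.5,"turn": 0},{"x": 0,"y": 0,"z": 0.4,"turn": 0},{"x": 0,"y": 0,"z": 0,"turn": 0},{"x": 0,"y": 0,"z": 0,"turn": 0}]'

```text
t: 14.75
tool_pos: [0.6658, -0.2368, 0.1897]
tool_rot: [-3.141, -0.058, 0.001]
contact_force: [0.3, -0.4, -0.3]
opening: 0.0
grip_force: 0.0
```

carry_out --moves '[{"x": -0.2,"y": 0,"z": 0,"turn": 0},{"x": -0.2,"y": 0,"z": 0,"turn": 0},{"x": -0.2,"y": 0,"z": 0,"turn": 0},{"x": -0.2,"y": 0,"z": 0,"turn": 0},{"x": -0.2,"y": 0,"z": 0,"turn": 0},{"x": -0.2,"y": 0,"z": 0,"turn": 0},{"x": -0.2,"y": 0,"z": 0,"turn": 0},{"x": -0.1,"y": 0,"z": 0,"turn": 0}]'

```text
t: 15.55
tool_pos: [0.6282, -0.2383, 0.1904]
tool_rot: [3.141, 0.058, 0.001]
contact_force: [-0.1, 0.1, 1.1]
opening: 0.0002
grip_force: 0.8
```

carry_out --moves '[{"x": 0,"y": 0,"z": 0,"turn": 0},{"x": 0,"y": 0,"z": 0,"turn": 0},{"x": 0,"y": 0,"z": 0,"turn": 0},{"x": 0,"y": 0,"z": 0,"turn": 0},{"x": 0,"y": 0,"z": 0,"turn": 0},{"x": -0.05,"y": 0,"z": 0,"turn": 0},{"x": -0.05,"y": 0,"z": 0,"turn": 0},{"x": -0.05,"y": 0,"z": 0,"turn": 0}]'

```text
t: 16.35
tool_pos: [0.6248, -0.2384, 0.19]
tool_rot: [-3.141, -0.058, -0.001]
contact_force: [1.2, -0.7, -0.3]
opening: 0.0
grip_force: 0.6
```

carry_out --moves '[{"x": 0,"y": 0,"z": 0,"turn": 0},{"x": 0,"y": 0,"z": 0,"turn": 0},{"x": 0,"y": 0,"z": 0,"turn": 0},{"x": -0.05,"y": 0,"z": 0,"turn": 0},{"x": -0.05,"y": 0,"z": 0,"turn": 0},{"x": -0.05,"y": 0,"z": 0,"turn": 0},{"x": -0.05,"y": 0,"z": 0,"turn": 0},{"x": -0.05,"y": 0,"z": 0,"turn": 0}]'

```text
t: 17.15
tool_pos: [0.6196, -0.2386, 0.1903]
tool_rot: [3.141, 0.058, 0.006]
contact_force: [8.9, 0.1, -3.1]
opening: 0.0001
grip_force: 3.4
```

```bash
python3 look.py pics/c7.png
```

```text
17.15 [ 0.61960409 -0.23857568  0.19026344] [ 8.86803705  0.11346643 -3.05657471]
side 275 98 [308.89530842 122.21850129]
lever_top [(array([320., 121.]), 0.9)]
nose [(array([329., 155.]), 0.7)]
upper_ball [(array([319., 173.]), 0.64)]
lev [(0, array([315.9, 119.1])), (0.2, array([311.5, 117.6])), (0.4, array([306.9, 117. ])), (0.65, array([301.3, 117.4]))]
ball [(0, array([336.7, 178. ])), (0.2, array([330. , 175.7])), (0.4, array([323.1, 174.5])), (0.628, array([315.3, 174.4])), (0.8, array([309.7, 175.4]))]
top 311 167 [406.59334123 210.99486541]
lever_top []
nose [(array([370., 245.]), 0.51)]
upper_ball [(array([324., 229.]), 0.86)]
lev [(0, array([406. , 217.8])), (0.2, array([406.5, 212.3])), (0.4, array([406.6, 206.8])), (0.65, array([406.3, 200.6]))]
ball [(0, array([322.2, 251. ])), (0.2, array([322.9, 243.8])), (0.4, array([323.4, 236.6])), (0.628, array([323.8, 228.9])), (0.8, array([323.9, 223.7]))]
```

View pics/c7.png

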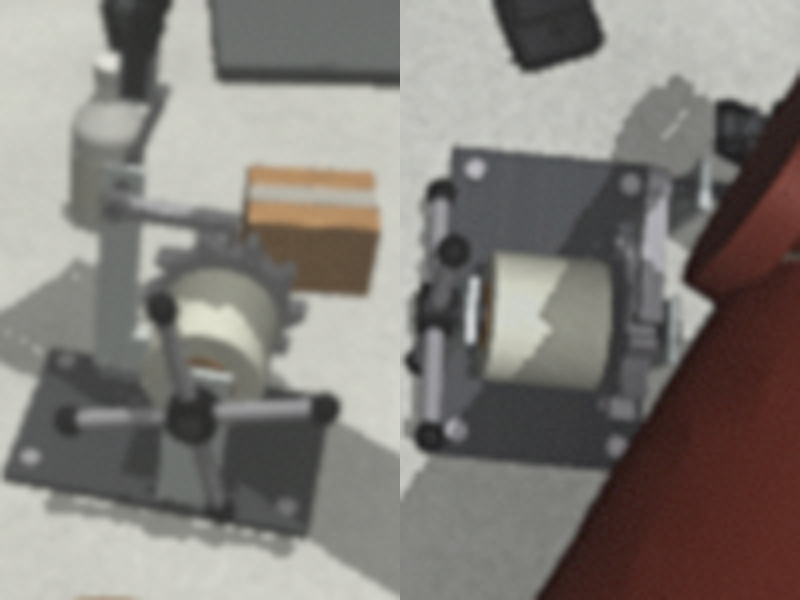

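carry_out --moves '[{"x": -0.05,"y": 0,"z": 0,"turn": 0},{"x": -0.05,"y": 0,"z": 0,"turn": 0},{"x": 0,"y": 0,"z": 0,"turn": 0},{"x": 0,"y": 0,"z": 0,"turn": 0},{"x": 0,"y": 0,"z": 0,"turn": 0},{"x": 0,"y": 0,"z": 0,"turn": 0},{"x": 0,"y": 0,"z": 0,"turn": 0},{"x": 0,"y": 0,"z": 0,"turn": 0}]'

```text
t: 18.35
tool_pos: [0.6192, -0.2386, 0.1908]
tool_rot: [3.14, 0.058, 0.014]
contact_force: [12.1, -0.6, -3.7]
opening: 0.0001
grip_force: 5.4
```

carry_out --moves '[{"x": 0.3,"y": 0,"z": 0,"turn": 0},{"x": 0.8,"y": 0,"z": 0,"turn": 0},{"x": 0.8,"y": 0,"z": 0,"turn": 0},{"x": 0,"y": 0,"z": -0.9,"turn": 0},{"x": 0,"y": 0,"z": -0.9,"turn": 0},{"x": 0,"y": 0,"z": -0.9,"turn": 0},{"x": 0,"y": 0,"z": 0,"turn": 0},{"x": 0,"y": 0,"z": 0,"turn": 0}]'

```text
t: 19.15
tool_pos: [0.6633, -0.2371, 0.2575]
tool_rot: [3.141, 0.058, -0.0]
contact_force: [0.9, -0.1, -0.7]
opening: -0.0
grip_force: 0.0
```

```bash
python3 look.py pics/c8.png
```

```text
19.15 [ 0.66328207 -0.23711748  0.25753348] [ 0.94129443 -0.05734036 -0.72388437]
side 275 98 [291.8947076   94.03528368]
lever_top [(array([316., 118.]), 0.7)]
nose [(array([330., 156.]), 0.72)]
upper_ball [(array([317., 173.]), 0.87)]
lev [(0, array([315.9, 119.1])), (0.2, array([311.5, 117.6])), (0.4, array([306.9, 117. ])), (0.65, array([301.3, 117.4]))]
ball [(0, array([336.7, 178. ])), (0.2, array([330. , 175.7])), (0.4, array([323.1, 174.5])), (0.628, array([315.3, 174.4])), (0.8, array([309.7, 175.4]))]
top 311 167 [418.70137515 181.20431647]
lever_top [(array([407., 220.]), 0.79)]
nose [(array([371., 243.]), 0.61)]
upper_ball [(array([322., 230.]), 0.9)]
lev [(0, array([406. , 217.8])), (0.2, array([406.5, 212.3])), (0.4, array([406.6, 206.8])), (0.65, array([406.3, 200.6]))]
ball [(0, array([322.2, 251. ])), (0.2, array([322.9, 243.8])), (0.4, array([323.4, 236.6])), (0.628, array([323.8, 228.9])), (0.8, array([323.9, 223.7]))]
```

View pics/c8.png

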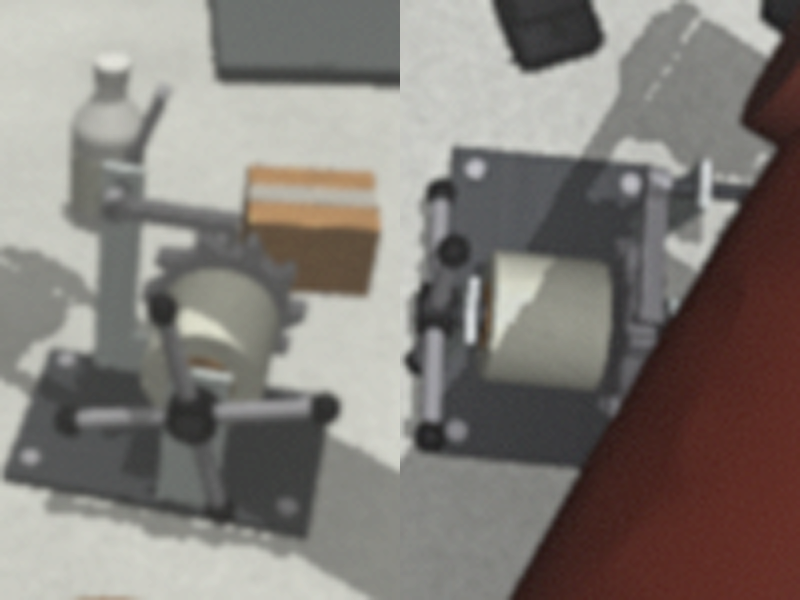

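The lever top is back at its starting pixel, (316, 119) in the side view. The upper ball is at (315.5, 175), which puts the wheel at about 0.62, and the arm is clear of everything.

```bash
python3 -c "
from station import ctrl
print(ctrl.finish_job())"
```

```text
the job is handed in; nothing more can be done
None
```

The job is handed in, with no verdict shown: the pawl lifted, the wheel went back one notch (about 0.62 rad from the pictures), the pawl is pressed down to its stop in the next gap, and the arm is clear; it touched no bystanders.

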